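# Take the squeeze-tab cap off the coffee grinder

### The job

Open the coffee grinder for filling: squeeze the two tabs of its grey cap together and, keeping them squeezed, turn the cap anticlockwise (seen from above) until you feel it come up against its stop. Then ease off the turn, lift the cap straight up and off, and set it down gently, upright, wholly on the white board. Force nothing: do not wrench the cap against the grinder or crush the tabs, and leave the glass, the mug and the salt shaker where they are.

Things in the scene. Friction and masses are not known exactly. Their poses are not given: they have to be found in the camera images.
- grinder: Coffee grinder: steel body, black foot and neck, 114 mm wide at the foot, 92 mm at the neck, 120 mm high to the neck's rim; stuck fast on suction feet. Origin: centre of its underside, z up; a small black switch is on its -x side. With the cap locked, the cap's axes are parallel to the grinder's.
- neck_rim (a point): Centre of the neck's rim, 120 mm up. Inside, unseen, are stops for the cap's lugs: turned anticlockwise 0.6 to 1.1 rad from locked (varies) the cap meets them; there, or up to 0.1 rad short, it lifts straight out. Free turning takes 0.1 to 0.2 N m (more if pressed down); at the stops it rises at once: ease back 0.03 to 0.06 rad, then lift. Over 22 N between cap and neck (0.7 N m) is too much.
- cap_grip (a point): On the grey plastic cap's axis, half-way up its two upright tabs, 39.5 mm above the cap's underside (137.5 mm above the worktop while locked). The tabs are 25 mm tall, 22 mm wide along x, 6 mm thick, 56 mm over their outer faces, at +y and -y; fingers close along y. The disc below them has its top 13.5 mm under this point. z up the cap. The cap weighs about 0.11 kg.
- cap_foot (a point): Centre of the cap's underside, the flat foot it stands on: the end of a round plug of 61 mm diameter and 22 mm length, which sits in the neck with 1.5 mm play all round and has a lug at +x and -x. Above the plug is a cover disc of 90 mm diameter, 4 mm thick, then the tabs up to 52 mm. Closing fingers may push the cap down a few N: rise a fraction of a mm until that is gone.
- tab_left (a joint): How far the tab at +y is pressed in: 0 (sprung out, locks the cap) to 0.005 m (fully in). It takes 4.5 N to start, 12 N to press fully in. Its tooth leaves the neck's notch after 3 to 4 mm, so press both tabs fully in (46 mm over both); a grip 2 mm or more off the cap's axis leaves one tooth caught. 15 to 25 N grip is right, over 40 N on a tab crushes it.
- tab_right (a joint): The same for the tab at -y of the cap.
- board: White plastic board, 195 mm along its x, 140 mm along its y, 7 mm thick, lying loose on the worktop. Origin: centre of its underside.
- tea_glass: Bystander: clear glass tumbler, 77 mm wide, 89 mm high. Origin: centre of its underside.
- salt_shaker: Bystander: salt shaker, 44 mm wide, 90 mm high. Origin: centre of its underside.
- mug: Bystander: green mug, 86 mm wide, 96 mm high. Origin: centre of its underside.
Not all that is in view belongs to the job. Leave any orange or purple look-alike of the part that bears cap_grip alone.

How it is judged (in metres and radians):
On the way, in this order (a step that is already met when the one before it is completed fails the run):
1. both tabs are held in while the cap is turned at least 0.5 rad from its locked position, still down on the neck (value of joint each of tab_left, tab_right above 0.0025 m and angle between the x axis of cap_grip and the x axis of grinder, either way round above 0.5 rad and z of cap_grip in the frame of grinder below 0.142 m), for 0.1 s.
2. the cap is lifted clear of the grinder (height (world z) of cap_grip above 0.162 m), for 0.1 s.
At the end, for the whole second after the job is handed in: The cap stands upright (within 0.1 rad) and at rest on its foot on the white board, its foot wholly on it (centre within 70 mm along the board's length and 43 mm along its width of the board's middle), its tabs sprung out again (x of cap_grip in the frame of board between -0.07 and 0.07 m and y of cap_grip in the frame of board between -0.043 and 0.043 m and z of cap_grip in the frame of board between 0.043 and 0.05 m and angle between cap_grip's own z axis and vertical below 0.1 rad and linear speed of cap below 0.02 m/s and value of joint each of tab_left, tab_right below 0.001 m); the robot touches nothing.
It fails at once if the cap is wrenched, pried or pressed against the grinder with more than 22 N (contact force between cap and grinder above 22 N).
It fails at once if a tab is squeezed with more than 40 N (contact force between the fingers and tab_left above 40 N or contact force between the fingers and tab_right above 40 N).
It fails at once if the cap is pressed or knocked on the board with more than 40 N (contact force between cap and board above 40 N).
It fails at once if the cap is dropped (falls out of the fingers faster than 0.5 m/s, that is from more than about 13 mm) or tipped by more than 0.5 rad ((contact force between the fingers and cap below 0.3 N and linear speed of cap above 0.5 m/s) or angle between cap_grip's own z axis and vertical above 0.5 rad).
It fails at once if a bystander is moved by more than 15 mm (distance of any of tea_glass, salt_shaker, mug from where it was at the start of the episode above 0.015 m).
It also fails if it takes over 70 s, if anything falls off the work surface, if the arm or the gripper's body presses on something with over 40 N, if the wrist force passes 120 N, or if a joint passes its speed limit or range.

### The arm

A 6-joint arm with a two-finger parallel gripper is mounted at the origin on a cart in front of the work surface, level with it; the furniture and walls round the work are solid. World frame = base frame: x ahead of the robot, y to its left, z up, the work surface at z = 0. Lengths are in mm, angles in rad, forces in N, time in s.
With the tool pointing down it reaches from about 300 to 775 mm from the base axis. Payload 14.6 kg.
Tool frame: the origin (TCP) lies at the very end of the fingers, on their centre line; the grasp point (between the pads) lies 19 mm behind it; z points along the fingers, y is the line along which they close (so a half turn about z gives the same grasp; the last joint's range is limited). The gripper opens to 94 mm and grips with 3 to 60 N. Pads are 16 mm wide; open, the fingers measure 119 mm over their backs; the gripper's body (75 mm by 177 mm) begins 78 mm behind the grasp point.
Start: joints at [1.252, 0.3, 1.521, -0, 1.321, -0.067], TCP at [137.029, 532.646, 205.446] pointing down, gripper open.
Joint ranges: [-3.03, 3.03], [-0.79, 2.21], [0.23, 2.52], [-1.04, 4.18], [0, 3.07], [-2.55, 2.55]. Speed limits (rad/s): [2.22, 2.22, 2.57, 3.14, 3.14, 3.14].

### API

Orientations are given as [roll, pitch, yaw] about the fixed x, y, z axes, in that order (R = Rz(yaw) Ry(pitch) Rx(roll)).
In Python, from cell import manip, optics gives the robot as it stands.
- The arm moves only by the shell command python3 -m crank 'ROWS' [FORCE]. ROWS is JSON, a list of rows, each a list of 7 numbers: the opening in per cent of the stroke, from 0 (shut) to 100 (fully open), then the shift along the tool's x, y, z in mm, then the turn, a rotation vector about the tool's x, y, z in rad. A call has 1 to 10 rows; each row is the pose to reach, as a shift and turn from the pose commanded when the call began, along the tool's axes at that moment; what a row does not reach only later rows make up. A row lasts 1/10 s, in which the tool goes at most 50 mm and 8.59 degrees, less where a joint would pass 70% of its speed; a pose out of reach is approached as far as the arm can. A call with a gripper value outside its range is refused whole. The fingers move at their own pace and stop on an object; FORCE is the grip in N (left out, the last holds). Time passes only in rows, so rows that repeat a pose let the fingers close. It gives the time, the measured TCP pose, the force, the opening and the grip force at its end, in the units of the state.
- manip.read_state(): the state, without advancing time (a new reading comes with each control period).
- optics.camera(name): name is "scene" or "top" or "wrist"; returns (picture, depth): 420x560x3 uint8, red, green, blue; 420x560 float32, mm along the optical axis (not along the pixel's ray), 0 where there is no reading.
- optics.calibration(name): a dict with "camera_matrix" (3x3 intrinsics, pixels), "k1" (the pictures are not rectified: a ray, as slopes to the right and down, at radius r is drawn at 1 + k1 r^2 times it, then the intrinsics apply), "R" (3x3) and "t" (3): a world point X has camera coordinates R X + t. Camera axes: x right, y down, z forward; pixel columns grow to the right and rows downward; lengths in mm; the calibration is good to about 2 mm. A picture is of the moment at which its call begins: read the wrist's pose just before it. calibration takes no time and is no camera call; for the wrist camera it gives the pose at the moment of the call.
- manip.sign_off(): hands the job in; it is judged then, once.
The state is a dict: "clock": time; "joints": joint angles; "qd": joint speeds; "effort": joint torques, N m; "eef_pos": TCP position; "eef_rot": TCP orientation; "wrist_force": force on the tool from outside, world axes, zero at the start; "moment": the same for the moment, N m; "finger_gap": finger opening in mm; "finger_force": force on a finger pad.
Only numpy, scipy, OpenCV 4.12 (cv2) and the standard library are available. Lean on these libraries where they do the work, as an engineer would, in place of code of your own. Each camera call takes 0.05 s, during which the arm holds its last target. There are 200 camera calls.

## Working session

There is one attempt and no reset: what is moved stays moved. The work goes in short steps, Python scripts to look and compute and a shell command to move; the robot and the scene stay as the last step left them, time stands still between calls to the robot, and variables do not carry over. Pictures are saved under pics/ and viewed, at most 10 in all, crops included, and the job is handed in when it is done.

```bash
ls; mkdir -p pics; python3 - <<'E'
from cell import manip, optics
import cv2, numpy as np
print(manip.read_state())
for n in ("scene","top"):
    p,d=optics.camera(n); cv2.imwrite(f"pics/{n}0.png",p[:,:,::-1]); np.savez(f"/tmp/{n}0.npz",p=p,d=d); c=optics.calibration(n); print(n,c)
E
```

```text
pics
{'clock': 0.0, 'joints': array([ 1.25239662e+00,  3.00473568e-01,  1.52155714e+00,  3.57564775e-06,
        1.32070158e+00, -6.65723778e-02]), 'qd': array([-3.75837135e-04, -3.09198143e-04,  7.46353433e-04, -3.68557606e-04,
       -3.71379851e-05,  1.24912748e-04]), 'effort': array([-1.27234311e-03, -5.31802154e+01, -3.52727008e+01,  7.08389143e-02,
        2.42983026e-02, -7.53732411e-05]), 'eef_pos': array([136.95342104, 532.41428072, 204.89510462]), 'eef_rot': array([-3.14045577e+00, -7.92677919e-05,  2.88976439e+00]), 'wrist_force': array([-0.04946171,  0.25911562,  0.62005633]), 'moment': array([ 0.02847661,  0.02121764, -0.00607084]), 'finger_force': 0.0, 'finger_gap': 93.95282461609725}
scene {'camera_matrix': array([[395.29544483,   0.        , 271.9478596 ],
       [  0.        , 395.29544483, 208.41810503],
       [  0.        ,   0.        ,   1.        ]]), 'k1': -0.0705776602396611, 'R': array([[-0.81372577, -0.58123364, -0.00422227],
       [-0.41026217,  0.57948159, -0.70419176],
       [ 0.41174667, -0.57128674, -0.70999728]]), 't': array([443.14046055, 377.81859937, 767.74051826])}
top {'camera_matrix': array([[484.64060501,   0.        , 273.57629006],
       [  0.        , 484.64060501, 207.1289952 ],
       [  0.        ,   0.        ,   1.        ]]), 'k1': -0.01685138195077775, 'R': array([[ 0.10709972, -0.99424591, -0.00217061],
       [-0.97292172, -0.10435243, -0.20623747],
       [ 0.20482425,  0.02419981, -0.97849956]]), 't': array([-143.20931514,  611.63783966, 1012.01034696])}
```

View pics/scene0.png

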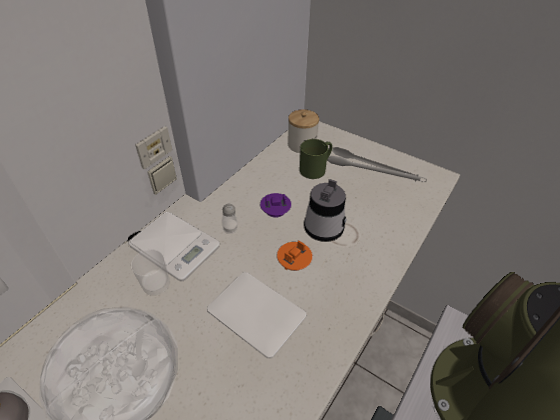

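View pics/top0.png

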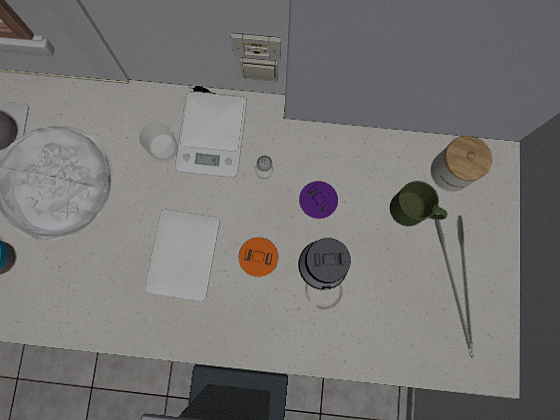

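The scene view shows the grinder with its grey cap near (326,205), the board near (257,313), the look-alikes at (275,204) and (294,256). In the top view the cap is near (328,260) and the board near (184,254).

```bash
cat > h.py <<'E'
import numpy as np, cv2
from cell import manip, optics
def ray(c,u,v):
    K=c["camera_matrix"]; p=cv2.undistortPoints(np.array([[[u,v]]],float),K,np.array([c["k1"],0,0,0]))[0,0]
    d=c["R"].T@np.array([p[0],p[1],1]); return -c["R"].T@c["t"],d
def plane(c,u,v,z):
    o,d=ray(c,u,v); return o+d*(z-o[2])/d[2]
def proj(c,X):
    q=c["R"]@X+c["t"]; x,y=q[:2]/q[2]; s=1+c["k1"]*(x*x+y*y); K=c["camera_matrix"]
    return np.array([K[0,0]*x*s+K[0,2],K[1,1]*y*s+K[1,2]])
def cloud(c,d):
    v,u=np.mgrid[0:420,0:560]; K=c["camera_matrix"]
    p=cv2.undistortPoints(np.stack([u.ravel(),v.ravel()],1)[:,None].astype(float),K,np.array([c["k1"],0,0,0]))[:,0]
    X=np.c_[p,np.ones(len(p))]*d.reshape(-1,1); return ((X-c["t"])@c["R"]).reshape(420,560,3)
E
python3 - <<'E'
from h import *
z=np.load('/tmp/top0.npz');p,d=z['p'],z['d'];c=optics.calibration('top')
W=cloud(c,d)
roi=np.zeros((420,560),bool);roi[225:300,290:365]=1
m=roi&(d>0)&(W[...,2]>117)&(W[...,2]<130)
print('disc',m.sum(),cv2.minEnclosingCircle(np.argwhere(m)[:,::-1].astype(np.float32)),W[m].mean(0),W[m].min(0),W[m].max(0))
(cx,cy),r=cv2.minEnclosingCircle(W[m][:,:2].astype(np.float32)); print('circ',cx,cy,r)
t=roi&(d>0)&(W[...,2]>138); print('tabs',t.sum(),W[t].mean(0),W[t].min(0),W[t].max(0))
n,l,s,cc=cv2.connectedComponentsWithStats(t.astype(np.uint8)); print(s,cc)
for i in range(1,n): print(i,W[l==i].mean(0), cv2.minAreaRect(W[l==i][:,:2].astype(np.float32)))
# board
hsv=cv2.cvtColor(p,cv2.COLOR_RGB2HSV)
print('board px',p[254,184],'table px',p[320,184],p[254,235])
b=((p.min(2)>np.minimum(p[254,184].min()-8,255))).astype(np.uint8)
b[:200]=0;b[310:]=0;b[:,:135]=0;b[:,235:]=0
b=cv2.morphologyEx(b,cv2.MORPH_OPEN,np.ones((5,5)))
cs,_=cv2.findContours(b,0,2);k=max(cs,key=cv2.contourArea)
P=np.array([plane(c,*q[0],7)[:2] for q in k.astype(float)],np.float32)
print('board',cv2.minAreaRect(P))
crop=cv2.resize(p[215:315,280:380,::-1],(600,600),interpolation=cv2.INTER_CUBIC);cv2.imwrite('pics/capcrop.png',crop)
from scipy.spatial.transform import Rotation as R
s=manip.read_state();print(R.from_euler('xyz',s['eef_rot']).as_matrix().round(3))
E
```

```text
disc 1321 ((327.9444580078125, 259.9444580078125), 22.54892921447754) [ 512.08773792 -200.28635035  124.64761205] [ 467.92182756 -246.45267806  117.12666163] [ 559.14338332 -155.73767776  129.7155357 ]
circ 513.4736938476562 -201.2240447998047 45.91566467285156
tabs 216 [ 513.08022506 -200.72632841  144.58581229] [ 499.65077471 -228.63931126  138.15832884] [ 527.34864287 -172.06892514  155.07040601]
[[     0      0    560    420 234984]
 [   340    253      4     11     42]
 [   315    254      4     11     42]
 [   323    254     13     11    132]] [[279.45452882 209.454665  ]
 [341.57142857 258.        ]
 [316.57142857 259.        ]
 [328.90151515 259.02272727]]
1 [ 516.93800918 -225.20590715  148.58343366] ((516.9032592773438, -225.45632934570312), (20.463781356811523, 5.737527370452881), 5.087338447570801)
2 [ 509.59394068 -175.72391138  148.94246132] ((509.5240478515625, -175.58200073242188), (19.970251083374023, 6.054549217224121), 4.592641830444336)
3 [ 512.96202059 -200.89268605  141.92763534] ((513.2421875, -201.24107360839844), (20.532379150390625, 24.61022186279297), 5.438157081604004)
board px [154 155 153] table px [145 142 137] [146 147 142]
board ((502.6134033203125, 121.29811096191406), (138.61219787597656, 193.15969848632812), 87.1910171508789)
[[-0.968  0.249 -0.   ]
 [ 0.249  0.968 -0.001]
 [ 0.    -0.001 -1.   ]]
```

View pics/capcrop.png

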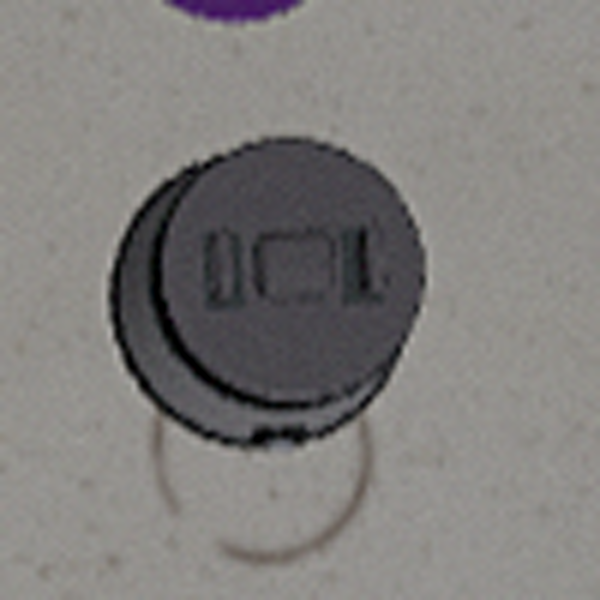

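The crop shows the disc, its two tabs left and right (about (225,270) and (365,265)) and the switch below at (280,435), so grinder -x faces me: cap yaw about +0.1. I'll go above it with the half-turned grasp (leaves wrist room for the anticlockwise turn) and look with the wrist camera.

```bash
python3 -m crank '[[100,-546,-616,-60,0,0,2.74],[100,-546,-616,-60,0,0,2.74],[100,-546,-616,-60,0,0,2.74],[100,-546,-616,-60,0,0,2.74],[100,-546,-616,-60,0,0,2.74],[100,-546,-616,-60,0,0,2.74],[100,-546,-616,-60,0,0,2.74],[100,-546,-616,-60,0,0,2.74],[100,-546,-616,-60,0,0,2.74],[100,-546,-616,-60,0,0,2.74]]' 20
python3 - <<'E'
from h import *
from scipy.spatial.transform import Rotation as R
s=manip.read_state();M=R.from_euler('xyz',s['eef_rot']).as_matrix();print(M.round(3),s['eef_pos'],s['joints'])
d=M.T@(np.array([513,-201,265])-s['eef_pos']);print(d, 'turn', np.arctan2(M[1,1],M[0,1])+1.45)
E
```

```text
clock: 1.1
eef_pos: [364.7, 86.8, 242.1]
eef_rot: [3.141, -0.0, 1.384]
wrist_force: [0.9, 1.1, -0.5]
finger_gap: 94.4
finger_force: 0.0
[[ 0.186  0.983  0.   ]
 [ 0.983 -0.186  0.   ]
 [ 0.     0.    -1.   ]] [364.70953402  86.79023312 242.05732358] [ 1.35809817e-01 -1.36049238e-01  1.90637787e+00  4.54515167e-05
  1.37081406e+00  3.22978622e-01]
[-255.16435766  199.2637328   -22.90769205] turn 1.2628221375890423
```

```bash
python3 -m crank '[[100,-255,199,-23,0,0,1.26],[100,-255,199,-23,0,0,1.26],[100,-255,199,-23,0,0,1.26],[100,-255,199,-23,0,0,1.26],[100,-255,199,-23,0,0,1.26],[100,-255,199,-23,0,0,1.26],[100,-255,199,-23,0,0,1.26],[100,-255,199,-23,0,0,1.26],[100,-255,199,-23,0,0,1.26],[100,-255,199,-23,0,0,1.26]]' 
python3 - <<'E'
from h import *
c=optics.calibration('wrist');p,d=optics.camera('wrist');s=manip.read_state();print(s['eef_pos'],s['eef_rot'],s['joints'],s['qd'].max())
np.savez('/tmp/w1.npz',p=p,d=d,**c);cv2.imwrite('pics/w1.png',p[:,:,::-1]);print(c)
print('cap at',proj(c,np.array([513,-201,124.])))
E
```

```text
clock: 2.1
eef_pos: [514.1, -198.0, 264.3]
eef_rot: [-3.141, 0.001, 0.129]
wrist_force: [-0.9, -0.2, -0.3]
finger_gap: 93.9
finger_force: 0.0
[ 514.14046278 -197.81984562  264.49883146] [-3.14127338e+00  5.24750521e-04  1.31345475e-01] [-4.33780434e-01  2.64128690e-01  1.42980494e+00 -1.14688269e-05
  1.44827316e+00  1.00567191e+00] 0.004040234155657013
{'camera_matrix': array([[350.18400191,   0.        , 276.48411776],
       [  0.        , 350.18400191, 213.82326421],
       [  0.        ,   0.        ,   1.        ]]), 'k1': -0.023965517189068843, 'R': array([[ 1.28376035e-01, -9.91725557e-01, -1.15019399e-04],
       [-9.56917773e-01, -1.23900723e-01,  2.62596623e-01],
       [-2.60438033e-01, -3.36010493e-02, -9.64905695e-01]]), 't': array([-263.30526877,  424.84197726,  574.89477465])}
cap at [278.48264574 204.66262345]
```

View pics/w1.png

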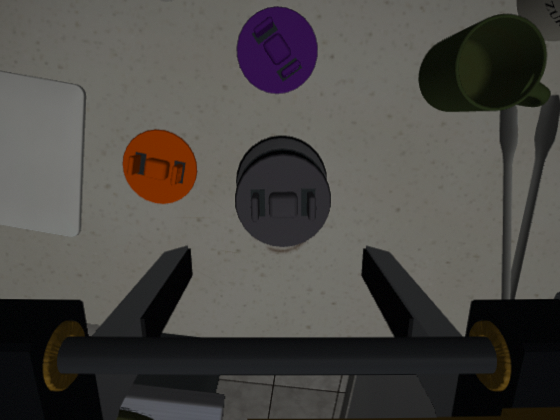

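The wrist view shows the cap's disc around (283,198) with tabs near (257,206) and (310,206); fingertips at about (180,250) and (375,250). Measuring precisely.

```bash
cat > m.py <<'E'
from h import *
from scipy.spatial.transform import Rotation as R
def meas(c,d,cap0):
    W=cloud(c,d); near=np.hypot(W[...,0]-cap0[0],W[...,1]-cap0[1])<60
    m=near&(d>0)&(W[...,2]>118)&(W[...,2]<130)
    P=W[m][:,:2]; h=cv2.convexHull(P.astype(np.float32))[:,0]
    from scipy.optimize import least_squares
    f=least_squares(lambda q:np.hypot(*(P[cv2_edge(P)]-q[:2]).T)-q[2],[*cap0,45],loss='soft_l1') if 0 else None
    print('disc circ',cv2.minEnclosingCircle(h),'z',np.median(W[m][:,2]))
    # tops of tabs
    t=(near&(d>0)&(W[...,2]>146)&(W[...,2]<155)).astype(np.uint8)
    n,l,s,cc=cv2.connectedComponentsWithStats(t)
    r=[]
    for i in range(1,n):
        if s[i,4]>25:
            X=W[l==i]; b=cv2.minAreaRect(X[:,:2].astype(np.float32)); r.append(np.array(b[0])); print('tab',s[i,4],X.mean(0).round(1),b,cc[i].round(1))
    if len(r)==2:
        a,b=sorted(r,key=lambda q:-q[1]); v=a-b; print('mid',(a+b)/2,'dist',np.linalg.norm(v),'capyaw',np.arctan2(-v[0],v[1]))
E
python3 - <<'E'
from m import *
z=np.load('/tmp/w1.npz');c={k:z[k] for k in('camera_matrix','k1','R','t')};c['k1']=float(c['k1'])
meas(c,z['d'],(513,-201))
s=manip.read_state();M=R.from_euler('xyz',s['eef_rot']).as_matrix()
for y in(-47,0,47): print('tip',y,proj(c,s['eef_pos']+M@[0,y,0]))
p=z['p'];cv2.imwrite('pics/w1c.png',np.hstack([cv2.resize(p[150:260,220:345,::-1],(500,440),interpolation=2),cv2.resize(p[230:300,150:200,::-1],(300,440),interpolation=2)]))
cv2.imwrite('pics/w1g.png',cv2.convertScaleAbs(cv2.resize(p[130:270,160:400,::-1],(800,467),interpolation=2),alpha=2))
E
```

```text
disc circ ((516.5487060546875, -204.49278259277344), 45.670902252197266) z 123.54996887212855
tab 167 [ 512.9 -179.7  149. ] ((513.0370483398438, -179.79434204101562), (21.35953140258789, 6.252810001373291), 6.568547248840332) [254.3 208.5]
tab 169 [ 520.  -229.2  149. ] ((519.5333251953125, -229.11776733398438), (21.599374771118164, 6.141762733459473), 8.247079849243164) [311.9 207.8]
mid [ 516.28518677 -204.45605469] dist 49.749390906964564 capyaw 0.13095399437696334
tip -47 [189.04232377 262.74682513]
tip 0 [274.39338138 262.60615598]
tip 47 [359.78343194 262.32584414]
```

View pics/w1g.png

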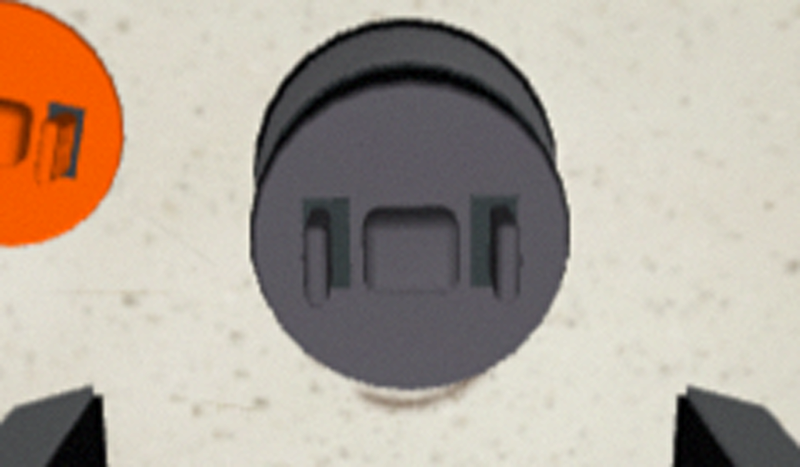

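Cap yaw 0.131 matches the present tool yaw; the fingertips show the wrist camera's lateral offset to be about 1.4 mm. Go closer and re-measure against the fingertips.

```bash
python3 -m crank '[[100,1.4,5.4,50,0,0,0],[100,1.4,5.4,95,0,0,0],[100,1.4,5.4,95,0,0,0],[100,1.4,5.4,95,0,0,0],[100,1.4,5.4,95,0,0,0],[100,1.4,5.4,95,0,0,0]]' 
python3 - <<'E'
from m import *
c=optics.calibration('wrist');p,d=optics.camera('wrist');s=manip.read_state();print(s['eef_pos'],s['eef_rot'])
np.savez('/tmp/w2.npz',p=p,d=d,**c)
meas(c,d,(515,-203))
M=R.from_euler('xyz',s['eef_rot']).as_matrix()
for y in(-47,0,47): print('tip',y,proj(c,s['eef_pos']+M@[0,y,0]),proj(c,s['eef_pos']+M@[8,y,0]))
im=cv2.convertScaleAbs(p[120:300,140:420,::-1],alpha=2);cv2.imwrite('pics/w2.png',cv2.resize(im,(800,514),interpolation=2))
E
```

```text
clock: 2.75
eef_pos: [517.2, -203.3, 172.1]
eef_rot: [3.14, -0.003, 0.13]
wrist_force: [-0.1, 0.7, 0.3]
finger_gap: 93.8
finger_force: 0.0
[ 516.95642717 -203.25282627  171.68578949] [ 3.14004949e+00 -2.40388375e-03  1.30166549e-01]
disc circ ((516.6755981445312, -204.36590576171875), 45.627845764160156) z 123.58925017003826
tab 334 [ 520.3 -228.8  149.1] ((519.6466064453125, -229.38168334960938), (22.138011932373047, 6.478150367736816), 8.588678359985352) [316.7 248. ]
tab 333 [ 513.2 -179.7  149. ] ((512.5885620117188, -179.6118621826172), (21.76786994934082, 6.45225715637207), 6.205662250518799) [235.9 248.9]
mid [ 516.11758423 -204.49677277] dist 50.2677937671922 capyaw 0.1408743698798356
tip -47 [189.45032362 262.46766201] [188.48442526 248.87333753]
tip 0 [274.54023598 262.53604357] [274.52230296 248.92514463]
tip 47 [359.61504133 262.46600828] [360.5448795  248.87503699]
```

View pics/w2.png

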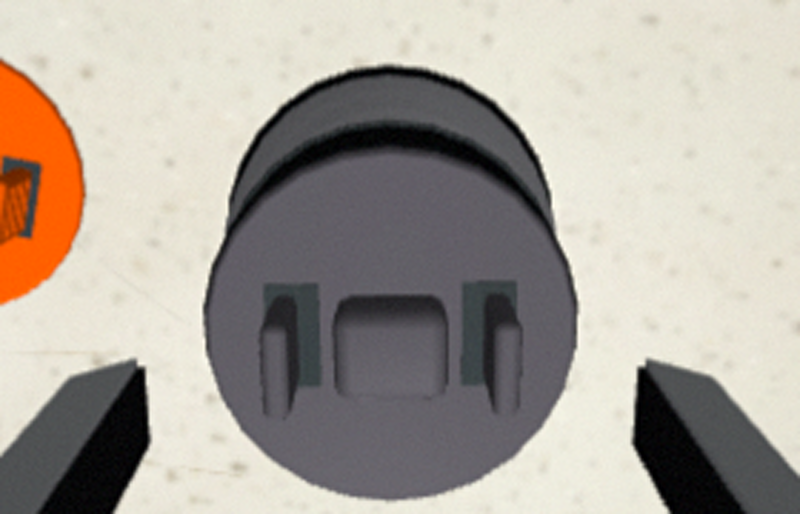

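Fingertip corners at (143,368) and (641,368) in the crop, mid ≈392; tabs mid ≈391: centred within about 0.5 mm, clear of everything. Fine correction and descend, leaving a margin.

```bash
python3 -m crank '[[100,-0.8,-0.4,20,0,0,0],[100,-0.8,-0.4,40,0,0,0],[100,-0.8,-0.4,40,0,0,0],[100,-0.8,-0.4,40,0,0,0],[100,-0.8,-0.4,40,0,0,0],[100,-0.8,-0.4,40,0,0,0],[100,-0.8,-0.4,40,0,0,0]]'; python3 -c "
from cell import manip
s=manip.read_state();print(s['eef_pos'],s['eef_rot'],s['wrist_force'],s['moment'])"
```

```text
clock: 3.5
eef_pos: [515.7, -202.8, 130.5]
eef_rot: [3.141, -0.001, 0.13]
wrist_force: [-0.1, 0.8, 0.3]
finger_gap: 93.7
finger_force: 0.0
[ 515.73426284 -202.83862473  130.50843155] [ 3.14102520e+00 -8.62524036e-04  1.29786114e-01] [-0.09189447  0.78761472  0.25703999] [-0.04098064  0.14571065  0.02460679]
```

```bash
python3 -m crank '[[66,0,0,3,0,0,0],[66,0,0,3,0,0,0],[66,0,0,3,0,0,0],[66,0,0,3,0,0,0],[58,0,0,3,0,0,0],[58,0,0,3,0,0,0],[58,0,0,3,0,0,0]]' 10; python3 -c "
from cell import manip
s=manip.read_state();print(s['eef_pos'],s['wrist_force'],s['moment'],s['finger_gap'],s['finger_force'])"
```

```text
clock: 4.2
eef_pos: [515.5, -202.7, 126.9]
eef_rot: [3.141, -0.0, 0.13]
wrist_force: [-0.5, -0.9, 1.8]
finger_gap: 54.6
finger_force: 5.3
[ 515.53549942 -202.74553182  126.92497143] [-0.54596114 -0.93290557  1.82213356] [-0.04137673  0.16944199  0.04069138] 54.61961884801709 5.325532257556915
```

```bash
python3 -m crank '[[52,0,0,0,0,0,0],[48,0,0,0,0,0,0],[40,0,0,-0.2,0,0,0],[40,0,0,-0.2,0,0,0],[40,0,0,-0.2,0,0,0],[40,0,0,-0.2,0,0,0]]' 20; python3 -c "
from cell import manip
s=manip.read_state();print(s['eef_pos'],s['wrist_force'],s['moment'],s['finger_gap'],s['finger_force'])"
```

```text
clock: 4.8
eef_pos: [515.6, -202.7, 127.1]
eef_rot: [3.141, -0.0, 0.13]
wrist_force: [-1.2, 0.2, 4.0]
finger_gap: 44.7
finger_force: 20.0
[ 515.56930325 -202.74912963  127.13522507] [-1.2288296   0.20439455  4.04427158] [-0.03043037  0.30530871  0.01726355] 44.68964567980419 20.006884038448334
```

Both tabs in, side force nearly nil. Rise 0.3 mm to relieve the push, then a first small turn.

```bash
cat > st.py <<'E'
from cell import manip
s=manip.read_state();print(s['eef_pos'].round(2),s['eef_rot'].round(4),s['wrist_force'].round(2),s['moment'].round(3),round(s['finger_gap'],1),round(s['finger_force'],1))
E
python3 -m crank '[[40,0,0,-0.3,0,0,0],[40,0,0,-0.3,0,0,0],[40,0,0,-0.3,0,0,0]]'; python3 st.py;  python3 -m crank '[[40,0,0,-0.3,0,0,-0.03],[40,0,0,-0.3,0,0,-0.06],[40,0,0,-0.3,0,0,-0.09],[40,0,0,-0.3,0,0,-0.12],[40,0,0,-0.3,0,0,-0.12],[40,0,0,-0.3,0,0,-0.12]]'; python3 st.py
```

```text
clock: 5.1
eef_pos: [515.5, -202.7, 127.2]
eef_rot: [-3.142, 0.0, 0.13]
wrist_force: [0.2, -0.3, 1.5]
finger_gap: 44.8
finger_force: 20.0
[ 515.47 -202.74  127.17] [-3.1416e+00  1.0000e-04  1.2970e-01] [ 0.21 -0.3   1.51] [-0.122  0.027  0.013] 44.8 20.0
clock: 5.7
eef_pos: [515.5, -202.7, 127.6]
eef_rot: [-3.142, 0.0, 0.249]
wrist_force: [0.4, 0.2, -0.6]
finger_gap: 44.7
finger_force: 20.0
[ 515.46 -202.69  127.55] [-3.1415e+00  1.0000e-04  2.4950e-01] [ 0.37  0.18 -0.6 ] [-0.086  0.155 -0.014] 44.7 20.0
```

```bash
python3 -m crank '[[40,0,0,0,0,0,-0.04],[40,0,0,0,0,0,-0.08],[40,0,0,0,0,0,-0.12],[40,0,0,0,0,0,-0.16],[40,0,0,0,0,0,-0.2],[40,0,0,0,0,0,-0.2],[40,0,0,0,0,0,-0.2]]'; python3 st.py; python3 -m crank '[[40,0,0,0,0,0,-0.03],[40,0,0,0,0,0,-0.06],[40,0,0,0,0,0,-0.09],[40,0,0,0,0,0,-0.12]]'; python3 st.py
```

```text
clock: 6.4
eef_pos: [515.5, -202.7, 127.6]
eef_rot: [3.142, -0.0, 0.448]
wrist_force: [-0.4, -0.2, -0.5]
finger_gap: 44.5
finger_force: 20.0
[ 515.49 -202.72  127.58] [ 3.1416 -0.      0.4484] [-0.42 -0.19 -0.55] [-0.004  0.184  0.029] 44.5 20.0
clock: 6.8
eef_pos: [515.5, -202.7, 127.6]
eef_rot: [3.142, -0.0, 0.572]
wrist_force: [0.1, 0.6, -1.2]
finger_gap: 44.7
finger_force: 20.0
[ 515.5  -202.71  127.61] [ 3.1416e+00 -1.0000e-04  5.7200e-01] [ 0.14  0.64 -1.18] [-0.024  0.145 -0.055] 44.7 20.0
```

```bash
python3 - <<'E'
from h import *
p,d=optics.camera('wrist');im=cv2.convertScaleAbs(p[150:360,160:400,::-1],alpha=2.5);cv2.imwrite('pics/w3.png',cv2.resize(im,(640,560),interpolation=2))
E
```

```text
(no output)
```

View pics/w3.png

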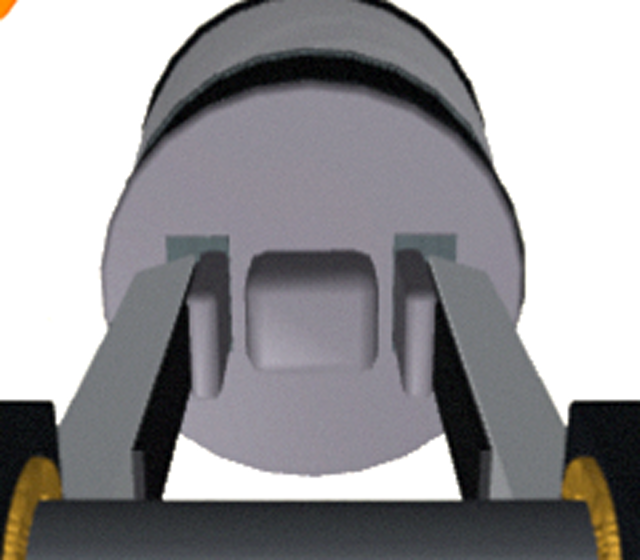

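The wrist view shows the cap's middle block and slots level between the fingers, both tabs pressed in: it turns with the tool. Now small steps with a stop on the moment.

```bash
cat > ck.py <<'E'
from cell import manip
import sys
s=manip.read_state();print('yaw',s['eef_rot'][2].round(4),s['eef_pos'].round(2),s['wrist_force'].round(2),s['moment'].round(3),round(s['finger_gap'],1))
sys.exit(abs(s['moment'][2])>0.27 or abs(s['wrist_force']).max()>6)
E
python3 -m crank '[[40,0,0,0,0,0,-0.02],[40,0,0,0,0,0,-0.04],[40,0,0,0,0,0,-0.06]]' >/dev/null && python3 ck.py && python3 -m crank '[[40,0,0,0,0,0,-0.01],[40,0,0,0,0,0,-0.03]]' >/dev/null && python3 ck.py && python3 -m crank '[[40,0,0,0,0,0,-0.015],[40,0,0,0,0,0,-0.03]]' >/dev/null && python3 ck.py && python3 -m crank '[[40,0,0,0,0,0,-0.015],[40,0,0,0,0,0,-0.03]]' >/dev/null && python3 ck.py && python3 -m crank '[[40,0,0,0,0,0,-0.015],[40,0,0,0,0,0,-0.03]]' >/dev/null && python3 ck.py && python3 -m crank '[[40,0,0,0,0,0,-0.015],[40,0,0,0,0,0,-0.03]]' >/dev/null && python3 ck.py
```

```text
yaw 0.6314 [ 515.47 -202.71  127.6 ] [-0.03  0.87 -0.43] [ 0.01   0.131 -0.022] 44.8False
```

```bash
sed -i 's/sys.exit(\(.*\))$/sys.exit(int(\1))/' ck.py
python3 -m crank '[[40,0,0,0,0,0,-0.01],[40,0,0,0,0,0,-0.03]]' >/dev/null && python3 ck.py && python3 -m crank '[[40,0,0,0,0,0,-0.015],[40,0,0,0,0,0,-0.03]]' >/dev/null && python3 ck.py && python3 -m crank '[[40,0,0,0,0,0,-0.015],[40,0,0,0,0,0,-0.03]]' >/dev/null && python3 ck.py && python3 -m crank '[[40,0,0,0,0,0,-0.015],[40,0,0,0,0,0,-0.03]]' >/dev/null && python3 ck.py && python3 -m crank '[[40,0,0,0,0,0,-0.015],[40,0,0,0,0,0,-0.03]]' >/dev/null && python3 ck.py
```

```text
yaw 0.6609 [ 515.48 -202.71  127.58] [-0.06  0.02 -1.35] [-0.013  0.135 -0.058] 44.8
yaw 0.691 [ 515.48 -202.73  127.58] [-0.38  0.21 -1.4 ] [-0.055  0.11   0.019] 44.6
yaw 0.721 [ 515.48 -202.73  127.59] [-0.38  0.66 -0.99] [ 0.011  0.103 -0.03 ] 44.7
yaw 0.751 [ 515.49 -202.72  127.6 ] [-0.06  1.36 -0.62] [-0.046  0.153 -0.04 ] 44.6
yaw 0.781 [ 515.49 -202.74  127.61] [-0.43 -0.07 -0.22] [-0.045  0.163 -0.012] 45.1
```

```bash
sed -i "s/>0.27/>0.2/; s/round(s\['finger_gap'\],1)/round(s['finger_gap'],1),s['effort'][5].round(3)/" ck.py
python3 -m crank '[[40,0,0,0,0,0,-0.01],[40,0,0,0,0,0,-0.025]]' >/dev/null && python3 ck.py && python3 -m crank '[[40,0,0,0,0,0,-0.012],[40,0,0,0,0,0,-0.025]]' >/dev/null && python3 ck.py && python3 -m crank '[[40,0,0,0,0,0,-0.012],[40,0,0,0,0,0,-0.025]]' >/dev/null && python3 ck.py && python3 -m crank '[[40,0,0,0,0,0,-0.012],[40,0,0,0,0,0,-0.025]]' >/dev/null && python3 ck.py && python3 -m crank '[[40,0,0,0,0,0,-0.012],[40,0,0,0,0,0,-0.025]]' >/dev/null && python3 ck.py && python3 -m crank '[[40,0,0,0,0,0,-0.012],[40,0,0,0,0,0,-0.025]]' >/dev/null && python3 ck.py
```

```text
yaw 0.8058 [ 515.49 -202.72  127.6 ] [ 0.38 -0.68 -2.02] [-0.087  0.137  0.037] 44.5 0.39
yaw 0.8308 [ 515.5  -202.72  127.61] [-0.63 -1.17 -1.64] [-0.074  0.161 -0.027] 45.0 0.282
yaw 0.8558 [ 515.49 -202.71  127.6 ] [ 0.37  0.72 -1.16] [-0.065  0.11  -0.04 ] 44.9 0.288
yaw 0.8808 [ 515.48 -202.73  127.6 ] [-0.2  -0.47 -1.15] [-0.043  0.088  0.012] 45.2 0.288
yaw 0.9059 [ 515.48 -202.7   127.6 ] [ 0.29  0.79 -2.15] [-0.06   0.15  -0.004] 44.8 0.288
yaw 0.9309 [ 515.49 -202.73  127.6 ] [ 0.5  -0.57 -0.58] [-0.045  0.123  0.003] 44.9 0.288
```

```bash
sed -i "s/>0.2 or/>0.2 or abs(s['effort'][5])>0.42 or/" ck.py
python3 -m crank '[[40,0,0,0,0,0,-0.01],[40,0,0,0,0,0,-0.025]]' >/dev/null && python3 ck.py && python3 -m crank '[[40,0,0,0,0,0,-0.012],[40,0,0,0,0,0,-0.025]]' >/dev/null && python3 ck.py && python3 -m crank '[[40,0,0,0,0,0,-0.012],[40,0,0,0,0,0,-0.025]]' >/dev/null && python3 ck.py && python3 -m crank '[[40,0,0,0,0,0,-0.012],[40,0,0,0,0,0,-0.025]]' >/dev/null && python3 ck.py && python3 -m crank '[[40,0,0,0,0,0,-0.012],[40,0,0,0,0,0,-0.025]]' >/dev/null && python3 ck.py && python3 -m crank '[[40,0,0,0,0,0,-0.012],[40,0,0,0,0,0,-0.025]]' >/dev/null && python3 ck.py
```

```text
yaw 0.9558 [ 515.48 -202.7   127.59] [-0.48  0.11 -1.42] [-0.056  0.042  0.001] 44.8 0.398
yaw 0.9809 [ 515.5  -202.73  127.63] [ 0.36 -0.95 -0.49] [-0.058  0.115  0.02 ] 44.8 0.281
yaw 1.0058 [ 515.49 -202.7   127.61] [ 0.58  0.22 -0.53] [-0.123  0.067 -0.012] 44.7 0.287
yaw 1.0308 [ 515.48 -202.71  127.59] [ 0.44  0.02 -0.98] [-0.028  0.077 -0.032] 44.8 0.288
yaw 1.0558 [ 515.48 -202.72  127.59] [-0.55 -0.43 -1.2 ] [-0.018  0.141  0.011] 44.9 0.288
yaw 1.0808 [ 515.48 -202.72  127.61] [-0.18  0.62 -1.07] [-0.088  0.082  0.054] 45.0 0.288
```

```bash

python3 -m crank '[[40,0,0,0,0,0,-0.01],[40,0,0,0,0,0,-0.025]]' >/dev/null && python3 ck.py && python3 -m crank '[[40,0,0,0,0,0,-0.012],[40,0,0,0,0,0,-0.025]]' >/dev/null && python3 ck.py && python3 -m crank '[[40,0,0,0,0,0,-0.012],[40,0,0,0,0,0,-0.025]]' >/dev/null && python3 ck.py && python3 -m crank '[[40,0,0,0,0,0,-0.012],[40,0,0,0,0,0,-0.025]]' >/dev/null && python3 ck.py && python3 -m crank '[[40,0,0,0,0,0,-0.012],[40,0,0,0,0,0,-0.025]]' >/dev/null && python3 ck.py && python3 -m crank '[[40,0,0,0,0,0,-0.012],[40,0,0,0,0,0,-0.025]]' >/dev/null && python3 ck.py
```

```text
yaw 1.1058 [ 515.49 -202.73  127.6 ] [ 0.38 -0.08 -0.47] [-0.119  0.072 -0.023] 44.8 0.395
yaw 1.1306 [ 515.69 -202.79  127.67] [ 1.72 -1.4  -0.58] [-0.195 -0.368 -0.265] 45.0 -0.039
```

The stop shows at yaw 1.13 (about 1.0 rad turned). Ease back 0.05 and check.

```bash

python3 -m crank '[[40,0,0,0,0,0,0.02],[40,0,0,0,0,0,0.045],[40,0,0,0,0,0,0.045],[40,0,0,0,0,0,0.045]]' >/dev/null ; python3 ck.py; python3 -m crank '[[40,0,0,-0.5,0,0,0],[40,0,0,-1,0,0,0],[40,0,0,-1.5,0,0,0],[40,0,0,-1.5,0,0,0]]' >/dev/null ; python3 ck.py
```

```text
yaw 1.0848 [ 515.36 -202.7   127.55] [-0.33 -0.56 -0.77] [0.003 0.111 0.014] 44.9 0.094
yaw 1.0849 [ 515.52 -202.73  129.2 ] [ 0.98  0.87 -0.89] [-0.066  0.105 -0.051] 44.7 -0.002
```

```bash

python3 -m crank '[[40,0,0,-1,0,0,0],[40,0,0,-2,0,0,0],[40,0,0,-3.5,0,0,0],[40,0,0,-5,0,0,0]]' >/dev/null ; python3 ck.py && python3 -m crank '[[40,0,0,-3,0,0,0],[40,0,0,-6,0,0,0],[40,0,0,-10,0,0,0],[40,0,0,-14,0,0,0],[40,0,0,-18,0,0,0],[40,0,0,-24,0,0,0],[40,0,0,-24,0,0,0]]' >/dev/null && python3 ck.py
python3 - <<'E'
from h import *
p,d=optics.camera('wrist');im=cv2.convertScaleAbs(p[150:360,160:400,::-1],alpha=2.5);cv2.imwrite('pics/w4.png',cv2.resize(im,(640,560),interpolation=2))
E
```

```text
yaw 1.0848 [ 515.5  -202.71  134.26] [ 0.36 -0.49 -1.3 ] [-0.106  0.113 -0.014] 45.0 -0.001
yaw 1.0848 [ 515.83 -202.86  159.08] [-0.09  0.43 -1.54] [-0.092  0.092 -0.031] 44.5 -0.001
```

View pics/w4.png

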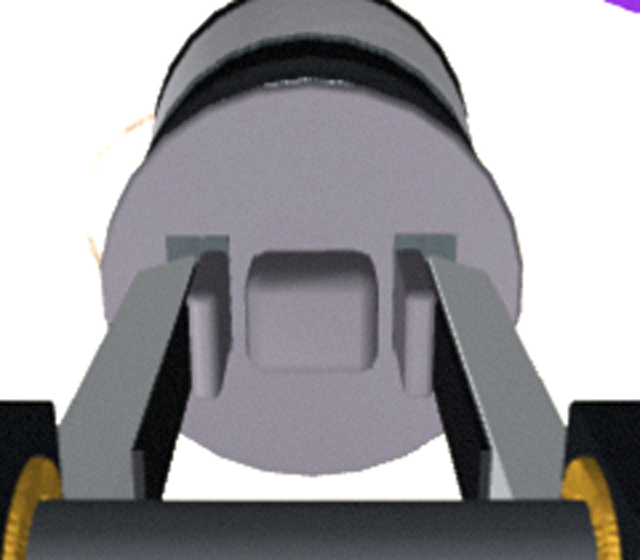

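The cap has come up with the fingers, level, with the neck visible below it at (310,80). Lift further, then carry to the board.

```bash

python3 -m crank '[[40,0,0,-8,0,0,0],[40,0,0,-20,0,0,0],[40,0,0,-35,0,0,0],[40,0,0,-40,0,0,0],[40,15,-8.7,-40,0,0,0],[40,40,-23,-40,0,0,0],[40,66,-38,-40,0,0,0],[40,92,-53,-40,0,0,0],[40,118,-69,-40,0,0,0],[40,140,-81.5,-40,0,0,0]]' >/dev/null ; python3 ck.py && python3 -m crank '[[40,25,-14.5,0,0,0,0],[40,50,-29,0,0,0,0],[40,75,-43.6,0,0,0,0],[40,100,-58,0,0,0,0],[40,120,-70,0,0,0,0],[40,133,-77.4,0,0,0,0],[40,140.5,-81.7,0,0,0,0],[40,140.5,-81.7,0,0,0,0],[40,140.5,-81.7,0,0,0,0]]' >/dev/null && python3 ck.py
python3 - <<'E'
from h import *
c=optics.calibration('wrist')
p,d=optics.camera('wrist');cv2.imwrite('pics/w5.png',p[:,:,::-1]);np.savez('/tmp/w5.npz',p=p,d=d,**c)
t,_=optics.camera('top');cv2.imwrite('pics/top5.png',t[:,:,::-1])
E
```

```text
yaw 1.0855 [508.09 -38.53 197.76] [ 0.99 -0.3  -1.13] [-0.058  0.046  0.013] 44.9 -0.886
```

View pics/w5.png

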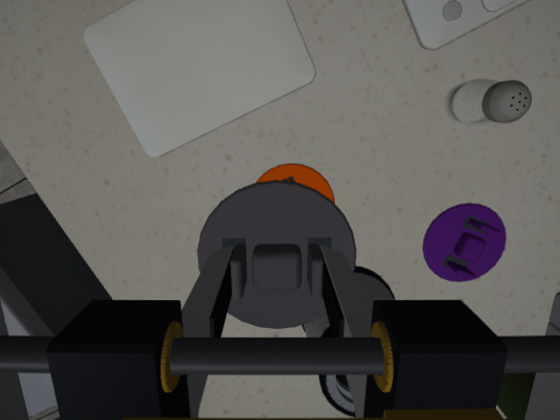

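The picture shows the cap held level half-way, board ahead at (200,80); only my effort check (inertia while moving) stopped the chain. Continue.

```bash

python3 -m crank '[[40,25,-14.5,0,0,0,0],[40,50,-29,0,0,0,0],[40,75,-43.6,0,0,0,0],[40,100,-58,0,0,0,0],[40,120,-70,0,0,0,0],[40,133,-77.4,0,0,0,0],[40,140.5,-81.7,0,0,0,0],[40,140.5,-81.7,0,0,0,0],[40,140.5,-81.7,0,0,0,0]]' >/dev/null ; python3 ck.py
python3 - <<'E'
from h import *
c=optics.calibration('scene')
p,d=optics.camera('scene')
g=p.min(2).astype(int)
z=np.load('/tmp/scene0.npz')['p'] 
# board in the opening scene picture
h=cv2.cvtColor(z,cv2.COLOR_RGB2HSV); print(z[313,257],z[250,230],z[370,240])
b=(cv2.GaussianBlur(z,(3,3),0).min(2)>z[313,257].min()-10).astype(np.uint8); b[:265]=0;b[365:]=0;b[:,:200]=0;b[:,315:]=0
b=cv2.morphologyEx(b,cv2.MORPH_OPEN,np.ones((5,5)));k=max(cv2.findContours(b,0,2)[0],key=cv2.contourArea)
print(cv2.minAreaRect(np.array([plane(c,*q[0],7)[:2] for q in k.astype(float)],np.float32)))
E
```

```text
yaw 1.0844 [502.26 120.88 197.96] [ 0.5  -0.4  -0.79] [-0.027  0.068 -0.001] 44.6 0.048
[178 171 166] [166 158 150] [163 155 146]
((502.7366943359375, 118.22467803955078), (136.68016052246094, 191.78125), 86.91629028320312)
```

Both views agree on the board centre (~502, 120). Lower.

```bash

python3 -m crank '[[40,0,0,15,0,0,0],[40,0,0,40,0,0,0],[40,0,0,65,0,0,0],[40,0,0,90,0,0,0],[40,0,0,115,0,0,0],[40,0,0,135,0,0,0],[40,0,0,148,0,0,0],[40,0,0,156,0,0,0],[40,0,0,157,0,0,0],[40,0,0,157,0,0,0]]' >/dev/null ; python3 ck.py
python3 -m crank '[[40,0,0,0.7,0,0,0],[40,0,0,1.5,0,0,0],[40,0,0,2,0,0,0],[40,0,0,2,0,0,0]]' >/dev/null ; python3 ck.py
python3 -m crank '[[40,0,0,0.4,0,0,0],[40,0,0,0.8,0,0,0],[40,0,0,0.8,0,0,0]]' >/dev/null ; python3 ck.py
```

```text
yaw 1.0847 [502.58 121.45  41.65] [-0.07 -0.07 -0.7 ] [-0.121  0.105 -0.051] 44.5 -0.004
yaw 1.0849 [502.25 121.58  39.23] [ 0.    0.42 -0.93] [-0.041  0.061  0.03 ] 45.0 -0.001
yaw 1.0848 [502.17 121.52  38.24] [ 0.11  0.71 -0.91] [-0.082  0.058  0.003] 44.9 -0.001
```

```bash
sed -i "s/s\['wrist_force'\]).max()>6/s['wrist_force'][2])>2.5/" ck.py
python3 -m crank '[[40,0,0,0.3,0,0,0],[40,0,0,0.6,0,0,0],[40,0,0,0.6,0,0,0]]' >/dev/null ; python3 ck.py && python3 -m crank '[[40,0,0,0.4,0,0,0],[40,0,0,0.4,0,0,0],[40,0,0,0.4,0,0,0]]' >/dev/null && python3 ck.py && python3 -m crank '[[40,0,0,0.4,0,0,0],[40,0,0,0.4,0,0,0],[40,0,0,0.4,0,0,0]]' >/dev/null && python3 ck.py && python3 -m crank '[[40,0,0,0.4,0,0,0],[40,0,0,0.4,0,0,0],[40,0,0,0.4,0,0,0]]' >/dev/null && python3 ck.py && python3 -m crank '[[40,0,0,0.4,0,0,0],[40,0,0,0.4,0,0,0],[40,0,0,0.4,0,0,0]]' >/dev/null && python3 ck.py && python3 -m crank '[[40,0,0,0.4,0,0,0],[40,0,0,0.4,0,0,0],[40,0,0,0.4,0,0,0]]' >/dev/null && python3 ck.py
```

```text
yaw 1.0848 [502.19 121.54  37.68] [ 0.39  0.57 -0.58] [-0.033  0.131 -0.053] 44.4 -0.0
yaw 1.0848 [502.19 121.53  37.27] [-0.28  0.58 -0.38] [-0.073  0.052 -0.006] 44.8 -0.001
yaw 1.0848 [502.21 121.55  36.89] [ 0.19  0.23 -0.91] [-0.073  0.076  0.004] 44.6 -0.001
yaw 1.0848 [502.2  121.53  36.49] [-0.21  0.08 -0.87] [-0.071  0.062 -0.006] 44.7 -0.001
yaw 1.0848 [502.25 121.55  36.18] [ 0.1  -0.18  0.76] [-0.01   0.215 -0.   ] 44.8 0.0
yaw 1.0848 [502.28 121.57  36.11] [-2.33  0.2   6.83] [-0.074  0.692  0.059] 44.8 0.002
```

Contact at 36.2 mm as computed. Ease up, open slowly, then rise.

```bash

python3 -m crank '[[40,0,0,-0.3,0,0,0],[40,0,0,-0.3,0,0,0],[52,0,0,-0.3,0,0,0],[56,0,0,-0.3,0,0,0],[60,0,0,-0.3,0,0,0],[66,0,0,-0.3,0,0,0],[80,0,0,-0.3,0,0,0],[80,0,0,-0.3,0,0,0],[80,0,0,-0.3,0,0,0]]' ; python3 -m crank '[[80,0,0,-10,0,0,0],[80,0,0,-25,0,0,0],[80,0,0,-50,0,0,0],[80,0,0,-90,0,0,0],[80,0,0,-130,0,0,0],[80,0,0,-130,0,0,0],[80,0,0,-130,0,0,0]]'
python3 - <<'E'
from m import *
c=optics.calibration('wrist');p,d=optics.camera('wrist');cv2.imwrite('pics/w6.png',p[:,:,::-1])
W=cloud(c,d);n=(np.hypot(W[...,0]-502,W[...,1]-121)<60)&(d>0)
m=n&(W[...,2]>28)&(W[...,2]<38);print('disc',W[m].mean(0),cv2.minEnclosingCircle(W[m][:,:2].astype(np.float32)),'tilt',np.linalg.lstsq(np.c_[W[m][:,:2],np.ones(m.sum())],W[m][:,2],rcond=None)[0][:2])
t=(n&(W[...,2]>54)).astype(np.uint8);k,l,s,cc=cv2.connectedComponentsWithStats(t)
for i in range(1,k):
    if s[i,4]>25:print(W[l==i].mean(0))
E
```

```text
clock: 19.35
eef_pos: [502.2, 121.5, 36.0]
eef_rot: [-3.142, 0.0, 1.085]
wrist_force: [-0.2, 0.8, 0.0]
finger_gap: 74.7
finger_force: 0.0
clock: 20.05
eef_pos: [502.3, 121.6, 166.9]
eef_rot: [3.14, -0.001, 1.085]
wrist_force: [-0.2, -0.6, -0.9]
finger_gap: 74.9
finger_force: 0.0
disc [503.86445018 122.94485747  32.61314406] ((502.7160949707031, 120.68559265136719), 44.8841552734375) tilt [-0.00061249 -0.00093824]
[480.82432858 132.81308213  57.84193449]
[525.02030019 109.77656568  57.75065258]
[511.63724736 139.39325719 269.59980174]
```

View pics/w6.png

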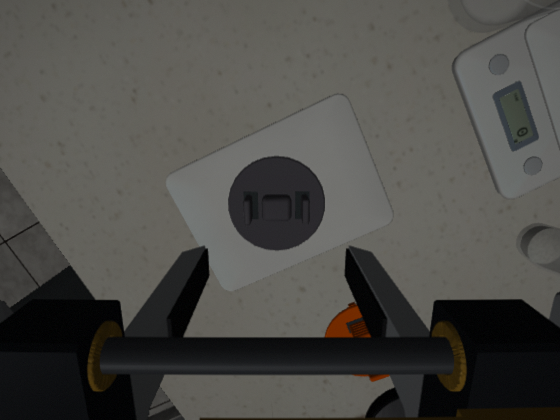

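The cap stands level at the middle of the board (277,203). The tabs are sprung out (49.9 mm between centres), and the hand is clear.

```bash
python3 -c "
from cell import manip
print(manip.sign_off())"
```

```text
the job is handed in; nothing more can be done
None
```

The grinder is open: I squeezed the cap's tabs, turned it about 1.0 rad to its stop, eased it back and lifted it off; it now stands upright near the middle of the white board with its tabs sprung out, and I handed the job in about 20 s into the 70 s allowed, though no verdict came back.

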